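# Put the filled feeders back into the mating boxes

### The job

The filled feeders are piled on the carton: take the pile apart from the top, one at a time, and put each into the feed bay of the mating box of its own colour before you move the next. Each should end standing flat on the floor of the bay, on its seat in the middle with its long side across the box. Keep the feeders level, set them down rather than dropping them, and leave the tape roll and the jar where they are.

Things in the scene. Friction and masses are not known exactly. Their poses are not given: they have to be found in the camera images.
- green_feeder (a point): dark green feeder, lowest in the pile: closed straight-sided tub 128 long (x) x 42 wide (y) x 42 mm high (z), 0.18 to 0.33 kg, lid of its colour with dark slots. The point is its centre, half-way up. The four lie flat one on another, each turned about 45 degrees to the one below, on a fixed carton (140 x 210 x 60 mm high) between the robot and the boxes.
- brown_feeder (a point): dark brown feeder, second from the bottom: closed straight-sided tub 128 long (x) x 42 wide (y) x 42 mm high (z), 0.18 to 0.33 kg, lid of its colour with dark slots. The point is its centre, half-way up. The four lie flat one on another, each turned about 45 degrees to the one below, on a fixed carton (140 x 210 x 60 mm high) between the robot and the boxes.
- blue_feeder (a point): blue feeder, second from the top: closed straight-sided tub 128 long (x) x 42 wide (y) x 42 mm high (z), 0.18 to 0.33 kg, lid of its colour with dark slots. The point is its centre, half-way up. The four lie flat one on another, each turned about 45 degrees to the one below, on a fixed carton (140 x 210 x 60 mm high) between the robot and the boxes.
- grey_feeder (a point): light grey feeder, on top of the pile: closed straight-sided tub 128 long (x) x 42 wide (y) x 42 mm high (z), 0.18 to 0.33 kg, lid of its colour with dark slots. The point is its centre, half-way up. The four lie flat one on another, each turned about 45 degrees to the one below, on a fixed carton (140 x 210 x 60 mm high) between the robot and the boxes.
- green_bay (a point): middle of the floor of the feed bay of the dark green mating box; z up, y across the box. Open trough at the box's robot end, 112 (x) x 148 (y) x 34 mm deep, floor 101 mm above the bench; faint outline = feeder's seat. Fixed box 254 x 178 x 135 mm high, walls 15 mm; behind the bay (+x) combs up to the rim, perhaps a flat tool (15 mm) on them. Next box about 30 mm away or less.
- brown_bay (a point): middle of the floor of the feed bay of the dark brown mating box; z up, y across the box. Open trough at the box's robot end, 112 (x) x 148 (y) x 34 mm deep, floor 101 mm above the bench; faint outline = feeder's seat. Fixed box 254 x 178 x 135 mm high, walls 15 mm; behind the bay (+x) combs up to the rim, perhaps a flat tool (15 mm) on them. Next box about 30 mm away or less.
- blue_bay (a point): middle of the floor of the feed bay of the blue mating box; z up, y across the box. Open trough at the box's robot end, 112 (x) x 148 (y) x 34 mm deep, floor 101 mm above the bench; faint outline = feeder's seat. Fixed box 254 x 178 x 135 mm high, walls 15 mm; behind the bay (+x) combs up to the rim, perhaps a flat tool (15 mm) on them. Next box about 30 mm away or less.
- grey_bay (a point): middle of the floor of the feed bay of the light grey mating box; z up, y across the box. Open trough at the box's robot end, 112 (x) x 148 (y) x 34 mm deep, floor 101 mm above the bench; faint outline = feeder's seat. Fixed box 254 x 178 x 135 mm high, walls 15 mm; behind the bay (+x) combs up to the rim, perhaps a flat tool (15 mm) on them. Next box about 30 mm away or less.
- tape_roll: roll of orange tape lying flat on the bench, 110 mm across, 48 mm high; bystander. Origin: centre of its underside.
- jar: white lidded jar standing on the bench, 72 mm across, 85 mm high; bystander. Origin: centre of its underside.
There are look-alikes about, which are no part of the job. Of the things that look like the part that bears grey_feeder, the largest one is meant.

How it is judged:
By the outcome, as a careful person would: the job done as asked, in the order asked, and still so for the second after the job is handed in, with the robot touching nothing.
It also fails if it takes over 102 s, if anything falls off the work surface, if the arm or the gripper's body presses on something with over 40 N, if the wrist force passes 120 N, or if a joint passes its speed limit or range.

### The arm

A 6-joint arm with a two-finger parallel gripper is mounted at the origin on the work surface. World frame = base frame: x ahead of the robot, y to its left, z up, the work surface at z = 0. Lengths are in m, angles in rad, forces in N, time in s.
With the tool pointing down it reaches from about 0.35 to 0.8 m from the base axis. Payload 7.3 kg.
Tool frame: the origin (TCP) lies between the finger pads; the fingertips stand 25 mm ahead of it and the grasp point (between the pads) lies 6 mm ahead of it (r.tip_extent is the distance from the TCP to the fingertips, in m); z points along the fingers, y is the direction in which the jaws open and shut (so a half turn about z gives the same grasp; the last joint's range is limited). The gripper opens to 85 mm and grips with 20 to 120 N. Pads are 22 mm wide; open, the fingers measure 114 mm over their backs; the gripper's body (76 mm by 85 mm) begins 54 mm behind the grasp point. The pads swing forward as they close: fully open they stand 13 mm farther back than shut.
Start: joints at [1.176, 0.342, 1.524, -0, 1.275, -0.146], TCP at [0.129, 0.509, 0.256] pointing down, gripper open.
Joint ranges: [-2.53, 2.53], [-0.77, 2.02], [0.04, 2.7], [-1, 4.14], [0.28, 2.66], [-3.11, 3.11]. Speed limits (rad/s): [2.57, 2.57, 3.14, 3.14, 3.14, 3.14].

### API

Orientations are given as a unit quaternion [x, y, z, w].
In Python, from workcell import r, command_gripper, optics gives the robot as it stands. The module is installed in compiled form; this text tells all that it offers. Calls block until the motion is done:
- r.reach(position, orientation): joint-space move of the TCP to a pose.
- r.move_straight(position, orientation=None, speed=0.15, max_force=None): straight line of the TCP; orientation=None keeps the orientation; speed is the mean speed in m/s. With max_force (N) it stops when the force on the tool has changed by that much, and returns True; else False.
- r.movej(angles): joint-space move.
- command_gripper(opening, force=None): finger opening in m; force is the grip in N (None keeps the last); returns when the fingers have stopped.
- r.hold(seconds).
- r.solve_ik(position, orientation): joint angles nearest the present ones, or None.
- r.read_state(): the state.
- optics.get_image(name): name is "side" or "top" or "wrist"; returns (picture, depth): 420x560x3 uint8, red, green, blue; 420x560 float32, m along the optical axis (not along the pixel's ray), 0 where there is no reading.
- optics.camera_model(name): a dict with "K" (3x3 intrinsics, pixels), "R" (3x3) and "t" (3): a world point X has camera coordinates R X + t; the wrist camera has in their place "tool_from_camera" (4x4, takes a point from camera to tool coordinates, whose origin is the TCP and whose axes are the flange's). Camera axes: x right, y down, z forward; pixel columns grow to the right and rows downward; lengths in m; the calibration is good to about 2 mm. A picture is of the moment at which its call begins: read the wrist's pose just before it. camera_model takes no time and is no camera call.
A pose or a line that the arm cannot do raises r.PlanningError and nothing moves.
- r.finish_job(): hands the job in, once; it reports no verdict.
The state is a dict: "time_s": time; "joint_positions": joint angles; "dq": joint speeds; "tau": joint torques, N m; "eef_pos": TCP position; "eef_rot": TCP orientation; "contact_force": force on the tool from outside, world axes, zero at the start; "torque": the same for the moment, N m; "grip_width": finger opening in m.
Only numpy, scipy, OpenCV 4.12 (cv2) and the standard library are available. Lean on these libraries where they do the work, as an engineer would, in place of code of your own. Each camera call takes 0.05 s, during which the arm holds its last target.

## Working session

There is one attempt and no reset: what is moved stays moved. The work goes in short steps, each a Python script; the robot and the scene stay as the last script left them, time stands still between calls to the robot, and variables do not carry over. Pictures are saved under pics/ and viewed, and the job is handed in when it is done.

```bash
mkdir -p pics; ls; cat > h.py <<'E'
import numpy as np, cv2
from workcell import r, command_gripper, optics
def snap(n,f):
    im,d=optics.get_image(n); cv2.imwrite('pics/'+f+'.png',im[:,:,::-1]); np.save('pics/'+f+'_d.npy',d); np.save('pics/'+f+'_i.npy',im); return im,d
def cloud(n,d):
    m=optics.camera_model(n);K=m['K'];h,w=d.shape
    u,v=np.meshgrid(np.arange(w),np.arange(h))
    c=np.stack([(u-K[0][2])/K[0][0]*d,(v-K[1][2])/K[1][1]*d,d],-1)
    return (c-np.array(m['t']))@np.array(m['R'])
E
python3 - <<'E'
from h import *
for n in('side','top'):
    im,d=snap(n,n+'0'); m=optics.camera_model(n); print(n,m)
    P=cloud(n,d); np.save('pics/'+n+'0_P.npy',P)
s=r.read_state();print({k:np.round(v,3) for k,v in s.items()})
print(optics.camera_model('wrist'))
E
```

```text
pics
side {'K': array([[447.59722743,   0.        , 292.04680059],
       [  0.        , 447.59722743, 210.78926291],
       [  0.        ,   0.        ,   1.        ]]), 'R': array([[ 0.9025122 , -0.43066169, -0.00149551],
       [-0.33056517, -0.6905117 , -0.64336635],
       [ 0.27604058,  0.58114034, -0.76555699]]), 't': array([-0.40592624,  0.24011145,  1.19436185])}
top {'K': array([[392.27893996,   0.        , 279.25855688],
       [  0.        , 392.27893996, 215.54753793],
       [  0.        ,   0.        ,   1.        ]]), 'R': array([[ 0.01424025, -0.99980358,  0.01378493],
       [-0.99485132, -0.01555048, -0.10014505],
       [ 0.10033974, -0.01228786, -0.99487735]]), 't': array([-0.01211005,  0.46363953,  1.16562879])}
{'time_s': np.float64(0.1), 'joint_positions': array([ 1.176,  0.343,  1.525,  0.   ,  1.275, -0.146]), 'dq': array([ 0.001, -0.002, -0.001, -0.001,  0.   , -0.   ]), 'tau': array([ 1.0000e-03, -4.3445e+01, -2.4649e+01, -0.0000e+00,  5.0000e-03,
        0.0000e+00]), 'eef_pos': array([0.129, 0.509, 0.256]), 'eef_rot': array([ 0.124,  0.992, -0.001, -0.   ]), 'contact_force': array([ 0.625,  0.825, -0.095]), 'torque': array([-0.011, -0.014, -0.012]), 'grip_width': np.float64(0.085)}
{'K': array([[357.42885503,   0.        , 280.29784116],
       [  0.        , 357.42885503, 210.68852206],
       [  0.        ,   0.        ,   1.        ]]), 'tool_from_camera': array([[-5.21503082e-04, -9.47945552e-01, -3.18432030e-01,
         8.23649575e-02],
       [ 9.99999789e-01, -6.17693366e-04,  2.01100081e-04,
         8.07635868e-04],
       [-3.87325280e-04, -3.18431858e-01,  9.47945675e-01,
        -1.18145542e-01],
       [ 0.00000000e+00,  0.00000000e+00,  0.00000000e+00,
         1.00000000e+00]])}
```

View pics/top0.png

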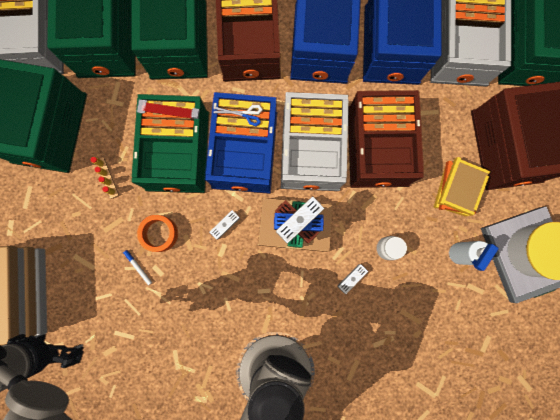

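View pics/side0.png

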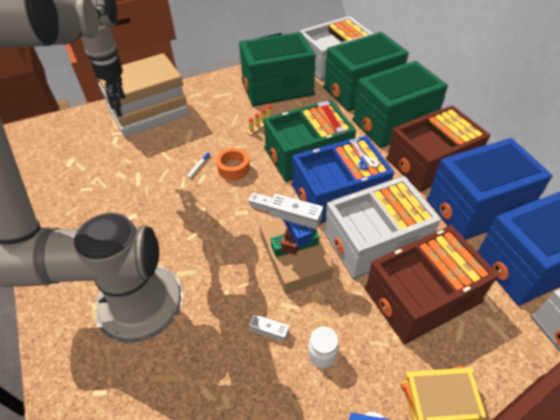

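The top view shows the pile at about (300,222). The row of open boxes is green (168,143), blue (241,141), grey (315,140) and brown (387,138). The small white look-alikes lie on the bench at (224,224) and (353,278). Next I'll measure.

```bash
python3 - <<'E'
import numpy as np, cv2
P=np.load('pics/top0_P.npy'); im=np.load('pics/top0_i.npy')
for n,(u,v) in dict(pile=(300,222),carton=(265,240),bench=(285,285),green=(168,158),blue=(241,160),grey=(315,160),brown=(387,158),tape=(140,233),jar=(392,248),sc=(254,112),gtool=(168,108),rimgb=(205,160)).items():
    print(n,np.round(P[v,u],3))
# grey feeder top by height
z=P[...,2]
print('max heights pile', np.sort(z[195:250,265:335].ravel())[-5:])
m=((z>0.21)).astype(np.uint8); m[:190]=0;m[255:]=0;m[:,:255]=0;m[:,340:]=0
X=P[m>0][:,:2]; print(len(X), P[m>0][:,2].mean()); print(cv2.minAreaRect((X*1000).astype(np.float32)))
# layers
for lo,hi in ((.165,.2),(.12,.155),(.08,.115),(.05,.07)):
    q=(z>lo)&(z<hi); q[:190]=False;q[255:]=False;q[:,:255]=False;q[:,:][:,340:]=False
    X=P[q]; print(lo,len(X),X.mean(0) if len(X) else 0, cv2.minAreaRect((X[:,:2]*1000).astype(np.float32)) if len(X) else 0)
# bays: floor z~.101
for n,(a,b) in dict(green=(130,208),blue=(207,279),grey=(281,350),brown=(349,425)).items():
    q=(np.abs(z-.101)<.006); w=np.zeros_like(q); w[125:190,a:b]=1
    X=P[q&w]; print(n,len(X),np.round(X.mean(0),3),np.round(np.percentile(X,[1,99],axis=0),3), cv2.minAreaRect((X[:,:2]*1000).astype(np.float32)))
big=cv2.resize(im[85:260,120:440],None,fx=2.5,fy=2.5,interpolation=cv2.INTER_CUBIC)
cv2.imwrite('pics/top0z.png',big[:,:,::-1])
E
```

```text
pile [ 0.428 -0.055  0.23 ]
carton [0.388 0.036 0.056]
bench [ 0.254 -0.026  0.   ]
green [0.617 0.317 0.101]
blue [0.614 0.108 0.102]
grey [ 0.618 -0.105  0.1  ]
brown [ 0.628 -0.313  0.101]
tape [0.403 0.405 0.045]
jar [ 0.369 -0.329  0.084]
sc [0.743 0.071 0.139]
gtool [0.751 0.313 0.137]
rimgb [0.634 0.227 0.013]
max heights pile [1.20625583 1.20625583 1.20625583 1.20625583 1.20625583]
891 0.24991429701829565
((419.82763671875, -39.20263671875), (42.57762908935547, 174.77598571777344), 44.162052154541016)
0.165 426 [ 0.43256794 -0.05561625  0.18445566] ((426.4227600097656, -54.29988098144531), (58.25627136230469, 129.19216918945312), 1.202626347541809)
0.12 338 [ 0.43858364 -0.04994202  0.14249551] ((437.3936767578125, -51.50518798828125), (131.09434509277344, 42.56903839111328), 46.4373779296875)
0.08 226 [ 0.41952453 -0.05436559  0.10099287] ((432.7382507324219, -59.76011657714844), (49.72901916503906, 130.44772338867188), 84.81730651855469)
0.05 1561 [ 0.425881   -0.04303405  0.0588802 ] ((435.4455871582031, -52.90850830078125), (209.61050415039062, 140.60223388671875), 85.40225982666016)
green 1917 [0.612 0.318 0.1  ] [[0.538 0.226 0.095]
 [0.674 0.391 0.106]] ((627.453369140625, 312.7184143066406), (178.0621337890625, 180.98316955566406), 88.99967193603516)
blue 1933 [0.618 0.111 0.1  ] [[0.544 0.024 0.096]
 [0.675 0.184 0.106]] ((635.3081665039062, 104.75096893310547), (172.95159912109375, 185.08424377441406), 85.5386734008789)
grey 1919 [ 0.625 -0.101  0.1  ] [[ 0.551 -0.175  0.096]
 [ 0.68  -0.026  0.106]] ((634.4443359375, -99.17356872558594), (178.9974822998047, 167.4638671875), 88.35782623291016)
brown 1873 [ 0.638 -0.316  0.1  ] [[ 0.563 -0.389  0.095]
 [ 0.694 -0.223  0.106]] ((645.3775634765625, -308.2735595703125), (164.33277893066406, 172.74920654296875), 1.5479165315628052)
```

View pics/top0z.png

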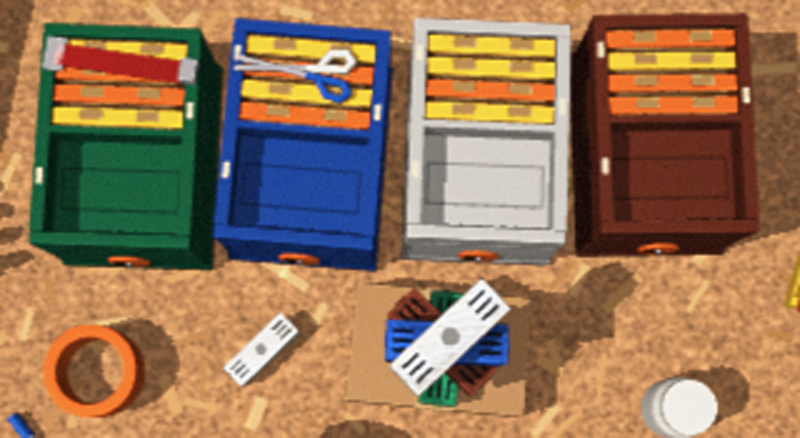

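```bash
cat >> h.py <<'E'
def rect(X):
    X=X[:,:2]; c,wh,a=cv2.minAreaRect((X*1000).astype(np.float32))
    if wh[0]<wh[1]: a+=90; wh=wh[::-1]
    a=(a+90)%180-90   # long axis direction in deg, world xy
    return np.round(np.array(c)/1000,4),np.round(wh,1),round(a,2)
def largest(m):
    n,l,s,_=cv2.connectedComponentsWithStats(m.astype(np.uint8),connectivity=4)
    return l==1+np.argmax(s[1:,4])
E
python3 - <<'E'
from h import *
im=np.load('pics/top0_i.npy')
for cam in('top','side'):
    P=np.load(f'pics/{cam}0_P.npy'); z=P[...,2]; x=P[...,0]; y=P[...,1]
    roi=(abs(x-.43)<.13)&(abs(y+.055)<.12)
    for n,zt in(('grey',.228),('blue',.186),('brown',.144),('green',.102),('carton',.06)):
        m=roi&(abs(z-zt)<.008)
        if m.sum()<30: print(n,m.sum());continue
        X=P[m]; print(cam,n,m.sum(),'z',round(np.median(X[:,2]),4),rect(X))
    for n,yc in dict(green=.317,blue=.108,grey=-.105,brown=-.313).items():
        m=(abs(z-.135)<.005)&(abs(y-yc)<.125)&(x>.5)&(x<.85)
        m=largest(m); X=P[m]; print(cam,n,m.sum(),'z',round(np.median(X[:,2]),4),rect(X))
E
```

```text
top grey 866 z 0.2269 (array([ 0.4351, -0.0548]), array([131.2,  42.6]), -45.93)
top blue 417 z 0.1847 (array([ 0.4264, -0.0543]), array([129.2,  58.3]), -88.8)
top brown 374 z 0.1425 (array([ 0.5063, -0.0398]), array([206.8, 197.4]), 67.03)
top green 294 z 0.101 (array([ 0.4609, -0.0531]), array([237.8, 186. ]), 88.32)
top carton 1646 z 0.059 (array([ 0.4585, -0.0525]), array([235.6, 192.8]), 87.7)
top green 2560 z 0.1336 (array([0.6643, 0.3156]), array([254.8, 179.9]), -0.98)
top blue 1941 z 0.1334 (array([0.6706, 0.1069]), array([254.9, 178.3]), -3.71)
top grey 1925 z 0.1333 (array([ 0.6785, -0.1026]), array([255.1, 178.2]), -1.4)
top brown 1843 z 0.1333 (array([ 0.6904, -0.3126]), array([255.5, 179.6]), 1.9)
side grey 772 z 0.2283 (array([ 0.4345, -0.0541]), array([131.7,  46.1]), -45.11)
side blue 328 z 0.1866 (array([ 0.4341, -0.0592]), array([120.4,  83.4]), -70.56)
side brown 286 z 0.1436 (array([ 0.4689, -0.0559]), array([237.4, 180.6]), -89.35)
side green 406 z 0.1025 (array([ 0.4616, -0.0517]), array([234.7, 188.5]), 87.65)
side carton 2035 z 0.0606 (array([ 0.4615, -0.0576]), array([217. , 196.7]), 85.0)
side green 1594 z 0.1348 (array([0.6635, 0.3178]), array([256.2, 187.9]), -0.47)
side blue 1855 z 0.1341 (array([0.6697, 0.1084]), array([256.5, 185.4]), -3.3)
side grey 2613 z 0.1339 (array([ 0.6776, -0.1003]), array([257., 183.]), -1.12)
side brown 3499 z 0.1337 (array([ 0.6896, -0.3102]), array([258. , 180.7]), 1.64)
```

```bash
cat >> h.py <<'E'
BOX=dict(green=(.6639,.3167,-.7),blue=(.6702,.1077,-3.5),grey=(.6781,-.1015,-1.3),brown=(.6900,-.3114,1.8))
def bay(n):
    x,y,b=BOX[n]; b_=np.radians(b); return x-.056*np.cos(b_),y-.056*np.sin(b_),90+b
def q(A): a=np.radians(A)/2; return [np.cos(a),np.sin(a),0,0]
OFF=.008
def st(msg=''):
    s=r.read_state(); print(msg,'t',round(s['time_s'],2),'p',np.round(s['eef_pos'],4),'F',np.round(s['contact_force'],1),'w',round(s['grip_width'],4)); return s
def pick(c,A,zc,app=.10):
    zt=zc+OFF
    r.reach([*c,zt+app],q(A)); 
    r.move_straight([*c,zt],q(A),speed=.12); st('down')
    command_gripper(.03,60); st('grip')
    r.move_straight([*c,zt+.02],q(A),speed=.06); st('lift')
    r.move_straight([*c,max(zt+.06,.25)],q(A),speed=.2)
def place(n,zup=.25):
    x,y,A=bay(n); zt=.101+.021+OFF
    r.reach([x,y,zup],q(A))
    r.move_straight([x,y,zt+.006],q(A),speed=.15); st('above')
    hit=r.move_straight([x,y,zt-.004],q(A),speed=.02,max_force=6); st('hit %s'%hit)
def release(n):
    x,y,A=bay(n)
    command_gripper(.062); s=st('open')
    p=s['eef_pos']
    r.move_straight([p[0],p[1],p[2]+.03],q(A),speed=.08)
    r.move_straight([p[0],p[1],.26],q(A),speed=.2)
    st('up')
E
python3 - <<'E'
from h import *
for n in BOX: print(n,bay(n))
r.reach([.4347,-.0545,.34],q(134.5))
st(); command_gripper(.085); snap('wrist','w1')
pick((.4347,-.0545),134.5,.207)
snap('wrist','w2'); snap('side','s2')
E
```

```text
green (np.float64(0.6079041792990147), np.float64(0.31738415204677384), 89.3)
blue (np.float64(0.6143044512883755), np.float64(0.11111871821395199), 86.5)
grey (np.float64(0.6221144138779289), np.float64(-0.10022950931992425), 88.7)
brown (np.float64(0.634027632619519), np.float64(-0.3131590025083752), 91.8)
 t 2.41 p [ 0.4348 -0.0539  0.3399] F [-0.2 -0.4 -0.9] w 0.0853
down t 3.91 p [ 0.4352 -0.0547  0.2158] F [0.2 0.2 0.5] w 0.0846
grip t 4.38 p [ 0.4352 -0.0546  0.2155] F [0.6 0.4 4.2] w 0.0416
lift t 4.87 p [ 0.4346 -0.0545  0.235 ] F [-0.9  0.2 -2.9] w 0.0411
```

```bash
python3 -c "
import cv2,numpy as np
cv2.imwrite('pics/c2.png',cv2.resize(np.hstack([cv2.imread('pics/w1.png'),cv2.imread('pics/w2.png'),]),(800,300)))"
```

```text
(no output)
```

View pics/c2.png

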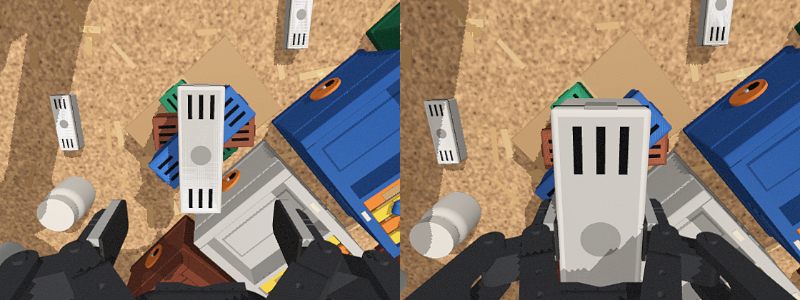

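View pics/s2.png

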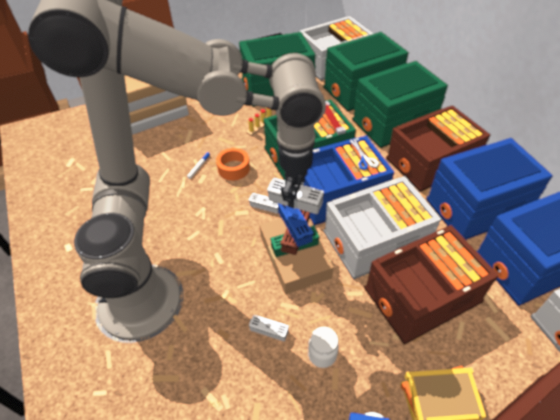

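The wrist view shows the grey feeder gripped level with its lid centred between the fingers, at about (590,200) in the joined picture. The side view shows the rest of the pile still standing. Placing it now.

```bash
python3 - <<'E'
from h import *
place('grey'); snap('wrist','w3'); release('grey'); snap('wrist','w4'); 
im,d=snap('top','t4'); snap('side','s4')
for cam,D in(('top',d),('side',np.load('pics/s4_d.npy'))):
    P=cloud(cam,D);x,y,z=P[...,0],P[...,1],P[...,2]
    roi=(abs(x-.43)<.1)&(abs(y+.055)<.1)
    m=roi&(abs(z-.186)<.008); print(cam,m.sum(), rect(P[m]) if m.sum()>30 else '')
E
python3 -c "
import cv2,numpy as np
cv2.imwrite('pics/c4.png',cv2.resize(np.hstack([cv2.imread('pics/w3.png'),cv2.imread('pics/w4.png'),]),(800,300)))
cv2.imwrite('pics/d4.png',cv2.resize(np.hstack([cv2.imread('pics/t4.png'),cv2.imread('pics/s4.png'),]),(800,300)))"
```

```text
above t 7.03 p [ 0.6227 -0.1004  0.1374] F [-0.2  0.1 -2.2] w 0.0413
hit True t 7.41 p [ 0.6226 -0.1003  0.1305] F [1.2 0.5 3.7] w 0.0415
open t 7.79 p [ 0.6215 -0.1001  0.1288] F [-0.2 -0.1  0.1] w 0.0617
up t 8.97 p [ 0.6209 -0.0999  0.2585] F [ 0.2  0.2 -0.6] w 0.0623
top 0 
side 711 (array([ 0.4323, -0.0523]), array([134.8,  43.7]), 88.6)
```

View pics/c4.png

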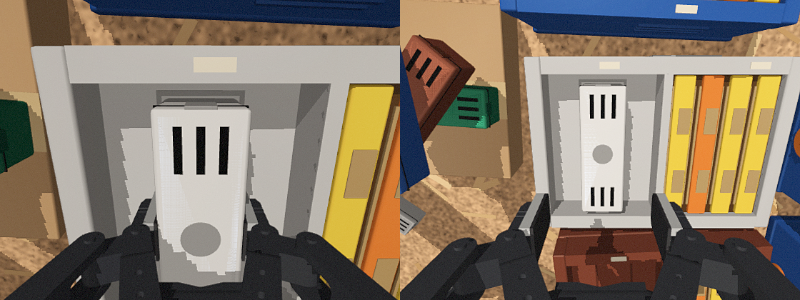

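View pics/d4.png

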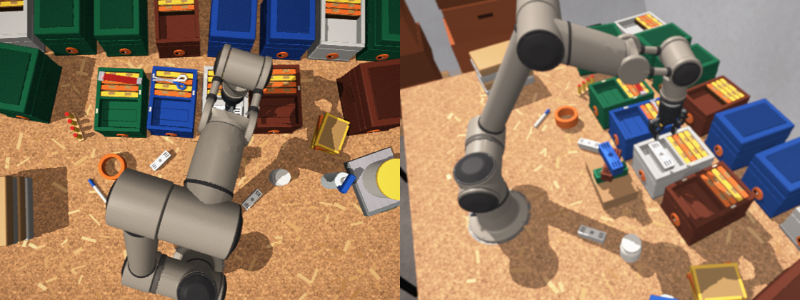

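The grey feeder stands centred in its bay: lid at (604,150) in the right-hand wrist view, with the bay spanning 546 to 662. For the next picks I'll measure with wrist depth from above.

```bash
cat >> h.py <<'E'
from scipy.spatial.transform import Rotation as Ro
def wcloud(f):
    s=r.read_state(); im,d=snap('wrist',f); m=optics.camera_model('wrist'); K=m['K']; T=m['tool_from_camera']
    u,v=np.meshgrid(np.arange(560),np.arange(420))
    c=np.stack([(u-K[0][2])/K[0][0]*d,(v-K[1][2])/K[1][1]*d,d],-1)
    c=c@T[:3,:3].T+T[:3,3]
    P=c@Ro.from_quat(s['eef_rot']).as_matrix().T+s['eef_pos']; P[d==0]=9
    return im,P
def look(f,c,zt,rad=.1,tol=.008):
    im,P=wcloud(f); x,y,z=P[...,0],P[...,1],P[...,2]
    m=(abs(x-c[0])<rad)&(abs(y-c[1])<rad)&(abs(z-zt)<tol)
    if m.sum()<50: print('few',m.sum()); return
    m=largest(m); X=P[m]; print(f,m.sum(),'z',round(np.median(X[:,2]),4),rect(X)); return P
E
python3 - <<'E'
from h import *
command_gripper(.085)
# view from robot-ward-facing camera: tool offset so that the pile is in view
r.reach([.433-.02,-.0545-.05,.36],q(91)); st()
look('w5',(.433,-.054),.186)
r.reach([.433,-.0545,.33],q(91)); st()
look('w6',(.433,-.054),.186)
E
python3 -c "
import cv2,numpy as np
cv2.imwrite('pics/c5.png',cv2.resize(np.hstack([cv2.imread('pics/w5.png'),cv2.imread('pics/w6.png'),]),(800,300)))"
```

```text
t 10.41 p [ 0.4137 -0.1047  0.3598] F [-0.3  0.1 -0.7] w 0.085
w5 8708 z 0.1865 (array([ 0.4333, -0.052 ]), array([131.1,  42.8]), 89.07)
 t 10.82 p [ 0.4337 -0.0537  0.3285] F [ 0.2 -0.2  0.4] w 0.0852
w6 9051 z 0.1864 (array([ 0.4332, -0.0519]), array([131. ,  42.7]), 89.03)
```

View pics/c5.png

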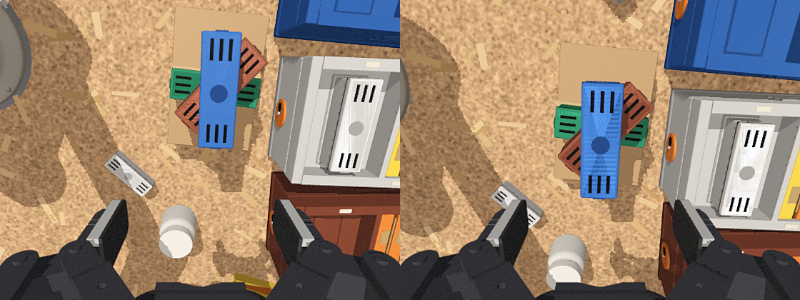

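The wrist view shows the blue lid at (217,90) on top of the brown and green ones. Its rectangle measures 131 x 43 mm at z 0.186, which fits.

```bash
python3 - <<'E'
from h import *
pick((.4331,-.0527),89.0,.165)
place('blue'); snap('wrist','w7'); release('blue'); snap('wrist','w8'); command_gripper(.085)
r.reach([.433,-.09,.33],q(60)); st()
look('w9',(.433,-.054),.144)
E
python3 -c "
import cv2,numpy as np
cv2.imwrite('pics/c8.png',cv2.resize(np.hstack([cv2.imread('pics/w8.png'),cv2.imread('pics/w9.png'),]),(800,300)))"
```

```text
down t 12.19 p [ 0.4338 -0.0529  0.1739] F [-0.2 -0.3  0.2] w 0.0849
grip t 12.67 p [ 0.4334 -0.0528  0.1735] F [-0.3  0.1  5.4] w 0.0416
lift t 13.15 p [ 0.433  -0.0527  0.1929] F [-0.2 -0.  -2. ] w 0.0414
above t 15.46 p [0.6149 0.1108 0.1373] F [ 0.3  0.  -1.9] w 0.041
hit True t 15.84 p [0.6148 0.1112 0.1306] F [0.7 0.7 4. ] w 0.0415
open t 16.23 p [0.6137 0.1111 0.1289] F [-0.5  0.   0.2] w 0.0621
up t 17.41 p [0.6131 0.111  0.2585] F [-0.2  0.2 -0.5] w 0.0617
 t 18.9 p [ 0.4336 -0.0897  0.3299] F [-0.5 -0.8 -0.5] w 0.0848
w9 7659 z 0.1445 (array([ 0.4376, -0.0499]), array([130.9,  42.7]), 46.79)
```

View pics/c8.png

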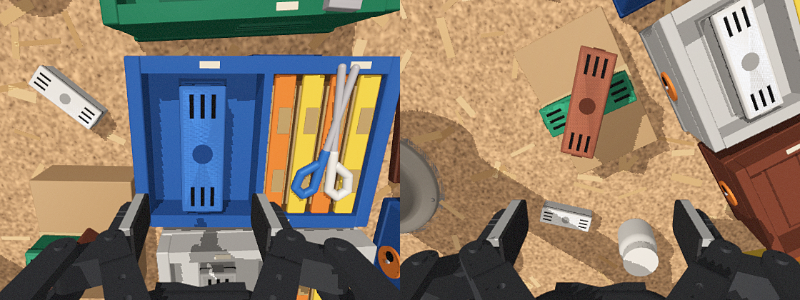

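Blue stands in its bay (lid centre about (203,148)). Brown is now on top of the pile at (585,100).

```bash
python3 - <<'E'
from h import *
pick((.4374,-.0506),46.6,.123)
place('brown'); snap('wrist','w10'); release('brown'); snap('wrist','w11'); command_gripper(.085)
r.reach([.40,-.054,.33],q(150)); st()
look('w12',(.433,-.054),.102)
E
python3 -c "
import cv2,numpy as np
cv2.imwrite('pics/c11.png',cv2.resize(np.hstack([cv2.imread('pics/w11.png'),cv2.imread('pics/w12.png'),]),(800,300)))"
```

```text
down t 20.44 p [ 0.4381 -0.0509  0.1318] F [ 0.8  1.  -0.8] w 0.085
grip t 20.92 p [ 0.4377 -0.0507  0.1315] F [-0.6  0.4  5.9] w 0.0412
lift t 21.4 p [ 0.4373 -0.0506  0.151 ] F [-0.1 -0.  -1.9] w 0.0416
above t 24.19 p [ 0.6347 -0.3133  0.1375] F [-0.2 -0.4 -1.4] w 0.0411
hit True t 24.58 p [ 0.6345 -0.3134  0.1306] F [ 0.9 -0.   4.5] w 0.0409
open t 24.97 p [ 0.6337 -0.3129  0.1287] F [ 0.2  0.3 -0.2] w 0.0621
up t 26.14 p [ 0.6332 -0.3126  0.2583] F [-0.7  0.7 -0.2] w 0.0622
 t 27.88 p [ 0.4008 -0.0545  0.3301] F [ 0.5 -0.1  1. ] w 0.0849
w12 5110 z 0.1025 (array([ 0.4332, -0.0534]), array([131.1,  42.7]), -5.7)
```

View pics/c11.png

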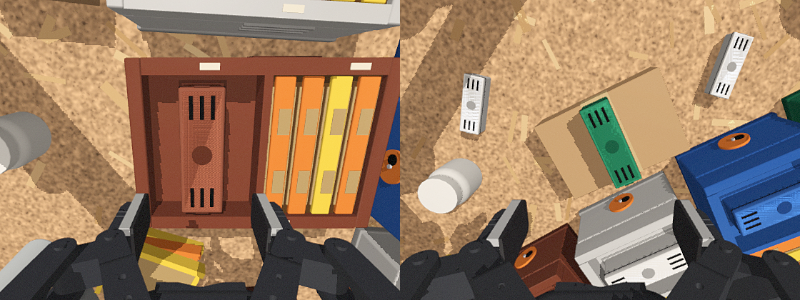

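Brown is in its bay (lid centre about (202,150)). Green is alone on the carton at (610,143).

```bash
python3 - <<'E'
from h import *
pick((.4331,-.0534),174.3,.081)
place('green'); snap('wrist','w13'); release('green'); snap('wrist','w14'); command_gripper(.085)
r.movej([1.176,0.342,1.524,0,1.275,-0.146]); st()
im,d=snap('top','t15'); snap('side','s15')
for cam,D in(('top',d),('side',np.load('pics/s15_d.npy'))):
    P=cloud(cam,D);x,y,z=P[...,0],P[...,1],P[...,2]
    for n in BOX:
        b=bay(n); th=np.radians(BOX[n][2])
        # in box frame about bay centre
        dx,dy=x-b[0],y-b[1]; lx=np.cos(th)*dx+np.sin(th)*dy; ly=-np.sin(th)*dx+np.cos(th)*dy
        m=(abs(lx)<.05)&(abs(ly)<.073)&(abs(z-.143)<.005)
        c,wh,a=rect(np.stack([lx[m],ly[m],z[m]],-1)); print(cam,n,m.sum(),'z',round(np.median(z[m]),4),z[m].std().round(4),c,wh,a)
E
python3 -c "
import cv2,numpy as np
cv2.imwrite('pics/c15.png',cv2.resize(np.hstack([cv2.imread('pics/w14.png'),cv2.imread('pics/s15.png'),]),(800,300)))
cv2.imwrite('pics/d15.png',cv2.resize(cv2.imread('pics/t15.png')[85:260,120:440],None,fx=2.5,fy=2.5))"
```

```text
down t 29.55 p [ 0.4337 -0.0536  0.0898] F [ 0.5 -0.1 -0.2] w 0.0848
grip t 30.02 p [ 0.4335 -0.0535  0.0895] F [-0.4  0.2  5.6] w 0.0413
lift t 30.51 p [ 0.4331 -0.0534  0.1091] F [ 0.  -0.3 -2.3] w 0.0418
above t 34.13 p [0.6086 0.3175 0.1373] F [-0.1  0.1 -2.1] w 0.0415
hit True t 34.52 p [0.6084 0.3176 0.1307] F [-0.   0.1  3.6] w 0.0414
open t 34.91 p [0.6075 0.3172 0.1288] F [ 0.2  0.8 -0.7] w 0.0621
up t 36.08 p [0.607  0.317  0.2584] F [-0.7  0.3 -0. ] w 0.062
 t 38.36 p [0.1302 0.5091 0.2563] F [-0.2  0.1  0.3] w 0.0851
top green 698 z 0.1418 0.0019 [0.     0.0021] [138.7  43.5] -88.12
top blue 681 z 0.1418 0.0019 [ 0.0002 -0.0012] [129.   43.2] 89.74
top grey 681 z 0.1418 0.0019 [ 0.0001 -0.0005] [128.5  43.2] 89.91
top brown 674 z 0.1418 0.0019 [-0.0002 -0.0015] [131.7  43.6] 89.86
side green 366 z 0.1435 0.002 [-0.0011  0.0023] [140.9  44.6] 89.67
side blue 470 z 0.1432 0.0019 [-0.0003 -0.0003] [134.7  44.9] 89.99
side grey 625 z 0.1431 0.0019 [-0.0005  0.0004] [133.7  44.7] -89.67
side brown 847 z 0.1429 0.0017 [-0.0017  0.0004] [132.  45.] -89.76
```

View pics/c15.png

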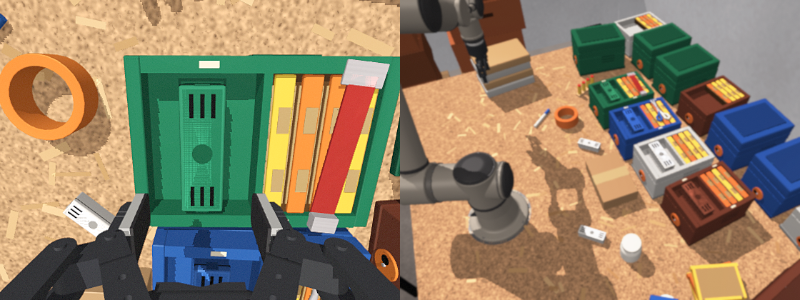

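View pics/d15.png

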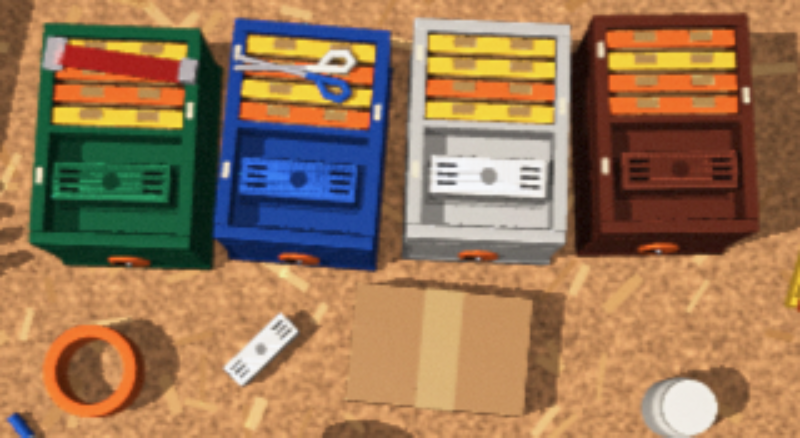

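```bash
python3 - <<'E'
from h import *
a=np.load('pics/top0_i.npy').astype(int);b=np.load('pics/t15_i.npy').astype(int)
for n,(u,v) in dict(tape=(157,233),jar=(392,248)).items(): print(n,abs(a-b)[v-25:v+25,u-25:u+25].mean())
r.finish_job()
E
```

```text
tape 2.1233333333333335
jar 2.1092
the job is handed in; nothing more can be done
```

I took the pile apart from the top: grey, blue, brown, then green. Each feeder went into the bay of its own colour before I moved the next, and I handed the job in at about 38 s of the 102 s allowed. Every feeder was carried level and lowered slowly until about 6 N of contact, then released. The arm was clear of everything at the end.

**Position in the bays:** The final top and side depth views put all four lids at z of about 0.142–0.143 m, where a feeder standing flat on the bay floor should have its lid. Grey, blue and brown measured within 2 mm of the bay middle and within about 0.4° of straight across.

**Green, the one disagreement:** Its lid measured 139–141 mm long instead of 128, offset about 2 mm, and turned about 2° in the top view but 0.3° in the side view. I think the nearby wall blurred into that measurement. The wrist and top pictures show green straight, and its place matches the seat outline after allowing for perspective.

**Tape roll and jar:** Before and after pictures show no change in either.

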